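Sort the used sampling pieces into soak tubs and open the cleaner's safety cap

TASK

Get the used sampling pieces ready for soaking: put the steel spoon in the blue tub and the small green-lidded jar in the white tub, letting each come to rest there. Then open the cleaner bottle: press its red safety cap down, keep it pressed while turning it counter-clockwise about a fifth of a turn until it comes free, lift it off and finish while still holding it, upright and still, about 5 cm straight above the open mouth. Do not knock the other things on the bench about.

Things in the scene. Friction and masses are not known exactly. Their poses are not given: they have to be found in the camera images.
- spoon: used steel sampling spoon lying flat, 99 mm long: a straight bar handle 12 mm wide, 10 mm high, from x = -65 to +20 mm, and a flat round bowl 34 mm across, 11 mm high, centred at x = +35 mm. 45 g. Origin on its underside, x along the handle towards the bowl, z up
- spoon_grip (a point): place to grip the spoon: on its handle near the balance point, right above the spoon's origin, 5 mm above its underside; axes as the spoon's
- jar: small used sample jar standing upright, pale yellow with a green lid, 34 mm in diameter, 62 mm high, 60 g. Origin at the centre of its underside, z along its axis
- jar_center (a point): centre of the jar, 31 mm above its underside
- tub_blue: blue open soak tub, fixed to the bench, 170 mm (its x) by 120 mm (its y) by 55 mm high, walls and floor 4 mm. Origin at the centre of its underside, z up. The tubs may change places
- tub_white: white open soak tub, otherwise the same as the blue one
- bottle: blue cleaner bottle 78 mm in diameter, clamped in a steel stand (base 110 by 110 mm, two clamp posts 50 mm out along the bottle's y, 85 mm high) that is screwed to the bench: it neither turns nor lifts. Shoulder rises from 88 to 99 mm, then a 35 mm neck up to the mouth at 134 mm. Origin at the centre of its underside on the bench, z up
- mouth (a point): centre of the bottle's mouth, top of the neck, 134 mm above the bench
- cap: red push-and-turn safety cap on the bottle: a round loose part, 54 mm in diameter, straight sides 34 mm high, 40 g. Origin at the centre of its open underside, z up; locked, its underside is 111 mm and its top 145 mm above the bench. Two hooks on the neck hold it against a spring. Gripped at its sides (30 N or more), at any yaw, it can be pressed, turned and lifted in one grasp
- cap_top (a point): centre of the cap's top face. Pressed down 4 mm or more (7 mm is the stop; 8 N to start, 13 N at the stop) the cap clears its catches; kept pressed, it turns counter-clockwise seen from above and is free of the hooks after about 45 degrees; anything from 55 to 110 is good. Let up then, it rises about 4 mm past its locked height and lifts straight off
- seal (a joint): the white sprung seal in the bottle's mouth that the cap presses on, m: 0 with the cap locked, grows as the cap is pressed down (+0.007 at the stop), -0.004 with the cap free or off
- wash_bottle: bystander: white squeeze wash bottle with a bent spout, 64 mm in diameter, 186 mm high; origin at its underside
- sample_bottle: bystander: yellow sample bottle with a white lid, 60 mm in diameter, 125 mm high; origin at its underside
- beaker: bystander: clear beaker, 76 mm in diameter, 95 mm high; origin at its underside
- dish: bystander: shallow clear dish, 60 mm in diameter, 14 mm high; origin at its underside
- timer: bystander: round white timer, 54 mm in diameter, 22 mm high; origin at its underside
- spare_collar: bystander: orange ring, 48 mm in diameter, 16 mm high; origin at its underside
Mind the look-alikes: they are no part of the job. Several things look just like the jar: the one meant starts nearest to the robot's base. What is shaped like the bottle but turquoise is not meant.

How it is judged (in metres and radians):
On the way, in this order (a step that is already met when the one before it is completed fails the run):
1. the spoon lies in the blue tub and the jar in the white tub, both let go and at rest, the cap still locked on (x of spoon_grip in the frame of tub_blue between -0.08 and 0.08 m and y of spoon_grip in the frame of tub_blue between -0.055 and 0.055 m and z of spoon_grip in the frame of tub_blue below 0.045 m and x of jar_center in the frame of tub_white between -0.08 and 0.08 m and y of jar_center in the frame of tub_white between -0.055 and 0.055 m and z of jar_center in the frame of tub_white below 0.045 m and contact force between the fingers and spoon below 0.05 N and contact force between the fingers and jar below 0.05 N and linear speed of each of spoon, jar below 0.03 m/s and distance between cap and mouth below 0.026 m), for 0.2 s.
2. the safety cap is pressed down by the gripper far enough to clear its catches (3.5 mm) (value of joint seal above 0.0035 m and contact force between the fingers and cap above 1 N), for 0.1 s.
3. the cap is free of the neck and held clear above it (z of cap in the frame of mouth above 0.02 m and contact force between the fingers and cap above 0.5 N), for 0.1 s.
At the end, for the whole second after the job is handed in: Spoon at rest in the blue tub, jar in the white, centres within the walls and below the rim, untouched. Red cap held in the gripper, still, upright within 0.3 rad, its underside 20 to 120 mm above the mouth and within 35 mm of its axis, clear of the bottle (all of step 3 and x of spoon_grip in the frame of tub_blue between -0.08 and 0.08 m and y of spoon_grip in the frame of tub_blue between -0.055 and 0.055 m and z of spoon_grip in the frame of tub_blue below 0.045 m and x of jar_center in the frame of tub_white between -0.08 and 0.08 m and y of jar_center in the frame of tub_white between -0.055 and 0.055 m and z of jar_center in the frame of tub_white below 0.045 m and contact force between the fingers and spoon below 0.05 N and contact force between the fingers and jar below 0.05 N and linear speed of each of spoon, jar, cap below 0.03 m/s and z of cap in the frame of mouth below 0.12 m and horizontal distance between cap and mouth below 0.035 m and angle between cap's own z axis and vertical below 0.3 rad and height (world z) of cap above 0.1 m and contact force between cap and bottle below 0.05 N); the arm keeps its last pose, push and grip.
It fails at once if another thing on the bench is shifted by more than 4 cm or tipped over (distance of any of wash_bottle, sample_bottle, beaker, dish, timer, spare_collar from where it was at the start of the episode above 0.04 m or angle between any of wash_bottle, sample_bottle, beaker, dish, timer, spare_collar's own z axis and vertical above 0.6 rad).
It also fails if it takes over 70 s, if anything falls off the work surface, if the arm or the gripper's body presses on something with over 40 N, if the wrist force passes 120 N, or if a joint passes its speed limit or range.

ROBOT

A 6-joint arm with a two-finger parallel gripper is mounted at the origin on the work surface. World frame = base frame: x ahead of the robot, y to its left, z up, the work surface at z = 0. Lengths are in mm, angles in rad, forces in N, time in s.
With the tool pointing down it reaches from about 225 to 725 mm from the base axis. Payload 3.1 kg.
Tool frame: the origin (TCP) lies at the very end of the fingers, on their centre line; the grasp point (between the pads) lies 19 mm behind it; x points along the fingers, y is the direction in which the jaws open and shut, and the axes are right-handed (so a half turn about x gives the same grasp; the last joint's range is limited). The gripper opens to 85 mm and grips with 20 to 120 N. Pads are 22 mm wide; open, the fingers measure 114 mm over their backs; the gripper's body (76 mm by 85 mm) begins 54 mm behind the grasp point. The pads swing forward as they close: fully open they stand 13 mm farther back than shut.
Start: joints at [1.073, 0.048, 0.099, 1.622, 0, 1.443], TCP at [189.757, 489.499, 192.012] pointing down, gripper open.
Joint ranges: [-2.91, 2.91], [-0.99, 1.94], [-1.21, 1.42], [-2.12, 2.29], [-1.49, 1.47], [-3.14, 3.14]. Speed limits (rad/s): [2.79, 2.79, 3.14, 3.14, 3.14, 3.14].

INTERFACE

Orientations are given as a unit quaternion [w, x, y, z].
In Python, from bench import bot gives the robot as it stands. The module is installed in compiled form; this text tells all that it offers.
- The arm moves only by the tool servo_tool, never from a script. Its argument "targets" is a list of rows, each an object with "translation": the shift along the tool's x, y, z in m, a list of three; "rot": the turn, a rotation vector about the tool's x, y, z in degrees, a list of three. In form: [{"translation": [dx, dy, dz], "rot": [rx, ry, rz]}, ...]. A call has 1 to 5 rows; each row is the pose to reach, as a shift and turn from the pose commanded when the call began, along the tool's axes at that moment; what a row does not reach only later rows make up. A row lasts 1/12 s, in which the tool goes at most 41.7 mm and 7.16 degrees, less where a joint would pass 70% of its speed; a pose out of reach is approached as far as the arm can. A call with a gripper value outside its range is refused whole. "jaw" is the closure, from 0 (fully open) to 1 (shut), set as the call begins (left out, the last holds). The fingers move at their own pace and stop on an object; the grip force is fixed at half the most. Time passes only in rows, so rows that repeat a pose let the fingers close. It gives the time, the measured TCP pose, the force and the opening at its end, in the units of the state.
- bot.get_state(): the state, without advancing time (a new reading comes with each control period).
- bot.read_camera(name): name is "scene" or "top" or "wrist"; returns a dict with "image" (480x640x3 uint8, red, green, blue), "intrinsics" (3x3 intrinsics, pixels), "xyz" and "orientation" of the camera in the world. Camera axes: x right, y down, z forward; pixel columns grow to the right and rows downward; lengths in mm; the calibration is good to about 2 mm. A picture is of the moment at which its call begins. There is no depth.
- bot.sign_off(): hands the job in, once; it reports no verdict.
The state is a dict: "clock": time; "joint_pos": joint angles; "joint_velocities": joint speeds; "joint_torque": joint torques, N m; "tcp_pos": TCP position; "orientation": TCP orientation; "force": force on the tool from outside, world axes, zero at the start; "torque": the same for the moment, N m; "gripper_width": opening from 0.0 (shut) to 1.0 (fully open).
Only numpy, scipy, OpenCV 4.12 (cv2) and the standard library are available. Lean on these libraries where they do the work, as an engineer would, in place of code of your own. Each camera call takes 0.05 s, during which the arm holds its last target. There are 200 camera calls.

## Working session

There is one attempt and no reset: what is moved stays moved. The work goes in short steps, Python scripts to look and compute and a tool call to move; the robot and the scene stay as the last step left them, time stands still between calls to the robot, and variables do not carry over. Pictures are saved under pics/ and viewed, about 8 in all and at most 12, crops included, and the job is handed in when it is done.

Besides the shell and the picture viewer there is one more tool, called after "Call:" as name(argument=value, ...) on one line, values as JSON. servo_tool: Moves the arm, as the interface text tells. Its arguments: {"type":"object","properties":{"targets":{"type":"array","items":{"type":"object","properties":{"translation":{"type":"array","items":{"type":"number"}},"rot":{"type":"array","items":{"type":"number"}}}}},"jaw":{"type":"number"}},"required":["targets"]}

```bash
mkdir -p pics; cat > h.py <<'E'
import numpy as np, cv2
from scipy.spatial.transform import Rotation as R
from bench import bot
def q2R(q): return R.from_quat([q[1],q[2],q[3],q[0]]).as_matrix()
def snap(n,f):
    c=bot.read_camera(n); cv2.imwrite(f'pics/{f}.png',c['image'][:,:,::-1]); np.savez(f'pics/{f}.npz',K=c['intrinsics'],x=c['xyz'],R=q2R(c['orientation'])); return c
def ray(f,u,v):
    d=np.load(f'pics/{f}.npz'); r=d['R']@np.linalg.solve(d['K'],[u,v,1.]); return d['x'],r
def atz(f,u,v,z):
    o,r=ray(f,u,v); return o+r*(z-o[2])/r[2]
def tri(*obs):
    A=np.zeros((3,3));b=np.zeros(3)
    for f,u,v in obs:
        o,r=ray(f,u,v); r=r/np.linalg.norm(r); P=np.eye(3)-np.outer(r,r); A+=P;b+=P@o
    return np.linalg.solve(A,b)
def proj(f,p):
    d=np.load(f'pics/{f}.npz'); q=d['K']@(d['R'].T@(np.array(p)-d['x'])); return q[:2]/q[2]
def to(x,y,z,yaw=None):
    "shift in tool axes (m) and rot vector (deg) to reach TCP xyz pointing down, jaw axis at yaw deg"
    s=bot.get_state(); M=q2R(s['orientation']); d=M.T@(np.array([x,y,z])-s['tcp_pos'])/1000
    out=[np.round(d,4).tolist()]
    if yaw is not None:
        best=None
        for k in (0,180):
            a=np.radians(yaw+k); Y=np.array([np.cos(a),np.sin(a),0]);X=np.array([0,0,-1.]);T=np.c_[X,Y,np.cross(X,Y)]
            rv=np.degrees(R.from_matrix(M.T@T).as_rotvec())
            if best is None or np.linalg.norm(rv)<np.linalg.norm(best): best=rv
        out.append(np.round(best,2).tolist())
    print('tcp',np.round(s['tcp_pos'],1),'F',np.round(s['force'],1),'t',s['clock'],'q',np.round(s['joint_pos'],2),'yaw',np.round(np.degrees(np.arctan2(M[1,1],M[0,1])),1),'->',out)
E
python3 - <<'E'
from h import *
for n in('scene','top','wrist'):
    c=snap(n,n+'0'); print(n,np.round(c['xyz']),np.round(q2R(c['orientation'])[:,2],2))
s=bot.get_state(); print(q2R(s['orientation']).round(3),s['force'],s['clock'],s['gripper_width'])
E
```

```text
scene [1174.  132.  807.] [-0.68 -0.14 -0.72]
top [ 364.   14. 1219.] [ 0.13  0.   -0.99]
wrist [127. 513. 372.] [ 0.25 -0.1  -0.96]
[[-0.001  0.361  0.932]
 [-0.002  0.932 -0.361]
 [-1.    -0.002 -0.   ]] [-0.4034556   0.14565204  0.28972017] 0.15 1.0009319100140242
```

View pics/top0.png

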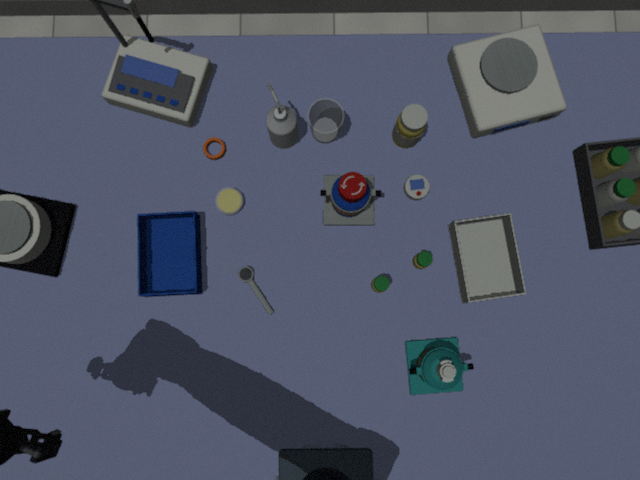

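View pics/scene0.png

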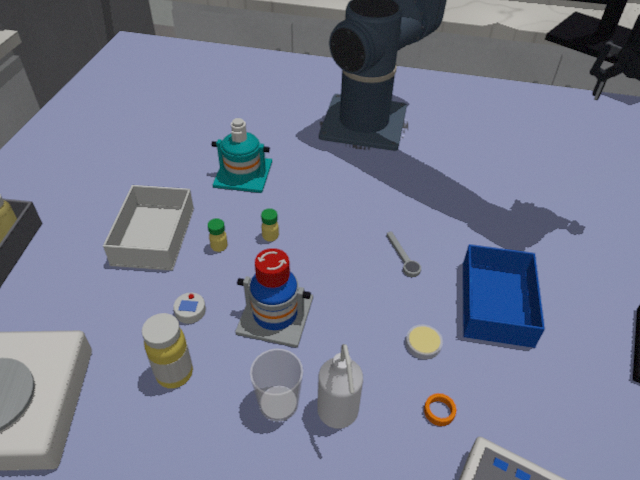

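Top: the spoon has its bowl at (246,273) and its handle end at (271,312). The nearer jar's lid is at (381,283), the red cap's top at (352,186), the blue tub around (170,254) and the white tub around (488,258). Scene view: jar lid (270,215), cap top (272,262), spoon bowl (412,268) and handle end (390,235).

```bash
python3 - <<'E'
from h import *
for n,p,q in [('jarlid',(381.5,282),(270,214)),('jar2',(424,258),(217,226)),('captop',(352,186),(272,264)),('bowl',(246.5,273),(412,268)),('hend',(271,312),(390,235)),
 ('blue near L rim',(139,297),(471,248)),('white rim far L',(454,222),(182,0))]:
    print(n,tri(('top0',*p),('scene0',*q)).round(1) if q[1] else '')
print('bowl z11',atz('top0',246.5,273,11).round(),'hend z10',atz('top0',271,312,10).round())
for n,ps in [('blue',[(138,214),(200,212),(201,294),(139,296)]),('white',[(453,220),(511,214),(524,294),(468,301)]),('teal',[(448,372)]),('dish',[(230,201)]),('collar',[(214,148)]),('timer',[(417,187)]),('beaker',[(327,112)]),('wash',[(283,110)])]:
    z={'blue':55,'white':55}.get(n,100 if n in('teal','beaker','wash') else 20)
    P=np.array([atz('top0',*p,z) for p in ps]); print(n,P[:,:2].round().tolist(),P.mean(0).round())
E
```

```text
jarlid [ 431.9 -115.9   58.7]
jar2 [ 480.8 -205.2   52.9]
captop [614.8 -55.5 133.7]
bowl [456.7 165.5   5.2]
hend [373.7 113.6  -1.7]
blue near L rim [411.6 318.1  61.5]
white rim far L 
bowl z11 [456. 163.  11.] hend z10 [374. 111.  10.]
blue [[577.0, 384.0], [581.0, 255.0], [411.0, 250.0], [408.0, 376.0]] [494. 316.  55.]
white [[560.0, -269.0], [571.0, -390.0], [406.0, -407.0], [393.0, -293.0]] [ 482. -340.   55.]
teal [[256.0, -237.0]] [ 256. -237.  100.]
dish [[611.0, 199.0]] [611. 199.  20.]
collar [[728.0, 235.0]] [728. 235.  20.]
timer [[638.0, -203.0]] [ 638. -203.   20.]
beaker [[778.0, -10.0]] [778. -10. 100.]
wash [[783.0, 80.0]] [783.  80. 100.]
```

```bash
python3 -c "
from h import *
to(426,144,130,122.4)"
```

```text
tcp [189.5 489.  191. ] F [-0.4  0.1  0.3] t 0.15 q [ 1.07  0.05  0.1   1.62 -0.    1.44] yaw 68.8 -> [[0.0614, -0.2361, 0.3452], [-53.59, -0.06, 0.09]]
```

Call:
servo_tool(targets=[{"translation": [0.01, -0.024, 0.035], "rot": [-7, 0, 0]}, {"translation": [0.02, -0.048, 0.07], "rot": [-14, 0, 0]}, {"translation": [0.03, -0.07, 0.104], "rot": [-21, 0, 0]}, {"translation": [0.035, -0.094, 0.138], "rot": [-28, 0, 0]}, {"translation": [0.04, -0.118, 0.172], "rot": [-35, 0, 0]}])

```text
clock: 0.57
tcp_pos: [293.0, 338.1, 154.4]
orientation: [0.704, -0.067, 0.704, 0.066]
force: [2.2, 0.3, 0.9]
gripper_width: 1.003
```

```bash
python3 -c "
from h import *
to(426,144,130,122.4)"
```

```text
tcp [293.  338.1 154.4] F [2.2 0.3 0.9] t 0.5667 q [ 0.71 -0.16 -0.17  1.56 -0.    0.52] yaw 100.8 -> [[0.0245, -0.2157, 0.0942], [-21.56, -0.07, 0.04]]
```

Call:
servo_tool(targets=[{"translation": [0.005, -0.039, 0.015], "rot": [-5, 0, 0]}, {"translation": [0.01, -0.078, 0.03], "rot": [-10, 0, 0]}, {"translation": [0.015, -0.118, 0.044], "rot": [-15, 0, 0]}, {"translation": [0.02, -0.157, 0.059], "rot": [-18.6, 0, 0]}, {"translation": [0.022, -0.1966, 0.0735], "rot": [-18.6, 0, 0]}])

```text
clock: 0.98
tcp_pos: [399.3, 160.9, 132.9]
orientation: [0.684, -0.178, 0.685, 0.179]
force: [0.6, 0.5, 0.7]
gripper_width: 1.002
```

Call:
servo_tool(targets=[{"translation": [0, 0, 0], "rot": [0, 0, 0]}, {"translation": [0, 0, 0], "rot": [0, 0, 0]}, {"translation": [0, 0, 0], "rot": [0, 0, 0]}])

```text
clock: 1.23
tcp_pos: [398.9, 162.7, 133.5]
orientation: [0.684, -0.177, 0.685, 0.177]
force: [0.5, -0.2, -0.0]
gripper_width: 1.002
```

```bash
python3 -c "
from h import *
snap('wrist','w1');to(426,144,130,122.4)"
```

```text
tcp [398.7 163.4 133.7] F [ 0.2  0.5 -0.3] t 1.2833 q [ 0.23 -0.2  -0.25  1.52  0.   -0.28] yaw 119.1 -> [[0.0036, -0.0302, 0.0144], [-3.27, -0.02, -0.04]]
```

View pics/w1.png

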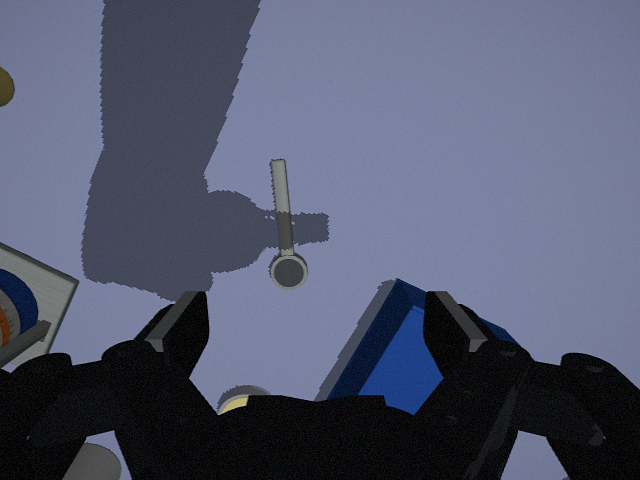

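Wrist view: bowl centre at (289,271), handle end at (278,161), running nearly vertically between the fingers.

```bash
python3 - <<'E'
from h import *
b=atz('w1',289,271,11);e=atz('w1',278,160.5,10); m=tri(('w1',289,271),('top0',246.5,273)); print(b.round(1),e.round(1),np.linalg.norm(b-e),'tri',m.round(1))
d=(b-e)[:2];d/=np.linalg.norm(d);o=b[:2]-35*d;yaw=np.degrees(np.arctan2(d[1],d[0]));print(o.round(1),yaw)
to(*o,60,yaw+90)
E
```

```text
[454. 166.  11.] [372.4 112.4  10. ] 97.60097310456607 tri [457.  165.5   2.7]
[424.7 146.7] 33.32134466640055
tcp [398.7 163.4 133.7] F [ 0.2  0.5 -0.3] t 1.2833 q [ 0.23 -0.2  -0.25  1.52  0.   -0.28] yaw 119.1 -> [[0.0736, -0.0273, 0.0146], [-4.19, -0.02, -0.04]]
```

Call:
servo_tool(targets=[{"translation": [0.025, -0.014, 0.008], "rot": [-2, 0, 0]}, {"translation": [0.05, -0.0273, 0.0146], "rot": [-4.2, 0, 0]}, {"translation": [0.08, -0.0273, 0.0146], "rot": [-4.2, 0, 0]}, {"translation": [0.1, -0.0273, 0.0146], "rot": [-4.2, 0, 0]}, {"translation": [0.11, -0.0273, 0.0146], "rot": [-4.2, 0, 0]}], jaw=0.6)

```text
clock: 1.7
tcp_pos: [422.1, 147.3, 20.5]
orientation: [0.675, -0.203, 0.679, 0.204]
force: [-1.1, -1.1, -0.2]
gripper_width: 0.405
```

Call:
servo_tool(targets=[{"translation": [0, 0, 0], "rot": [0, 0, 0]}, {"translation": [0, 0, 0], "rot": [0, 0, 0]}])

```text
clock: 1.87
tcp_pos: [424.8, 147.1, 24.0]
orientation: [0.677, -0.203, 0.677, 0.203]
force: [0.0, -0.1, -0.0]
gripper_width: 0.403
```

```bash
python3 -c "
from h import *
to(424.7,146.7,4,123.3)"
```

```text
tcp [424.8 147.1  24. ] F [ 0.  -0.1 -0. ] t 1.8667 q [ 0.18 -0.12 -0.4   1.29  0.   -0.4 ] yaw 123.4 -> [[0.02, -0.0003, -0.0003], [0.13, -0.02, -0.01]]
```

Call:
servo_tool(targets=[{"translation": [0.008, 0, 0], "rot": [0, 0, 0]}, {"translation": [0.014, 0, 0], "rot": [0, 0, 0]}, {"translation": [0.018, 0, 0], "rot": [0, 0, 0]}, {"translation": [0.0195, 0, 0], "rot": [0, 0, 0]}, {"translation": [0.0195, 0, 0], "rot": [0, 0, 0]}])

```text
clock: 2.28
tcp_pos: [425.0, 146.0, 4.0]
orientation: [0.677, -0.203, 0.678, 0.203]
force: [-0.2, -0.7, -0.6]
gripper_width: 0.401
```

Call:
servo_tool(targets=[{"translation": [0, 0, 0], "rot": [0, 0, 0]}, {"translation": [0, 0, 0], "rot": [0, 0, 0]}, {"translation": [0, 0, 0], "rot": [0, 0, 0]}, {"translation": [0, 0, 0], "rot": [0, 0, 0]}, {"translation": [0, 0, 0], "rot": [0, 0, 0]}], jaw=1)

```text
clock: 2.7
tcp_pos: [425.5, 146.1, 4.5]
orientation: [0.678, -0.203, 0.677, 0.203]
force: [0.8, 0.4, 0.1]
gripper_width: -0.002
```

Call:
servo_tool(targets=[{"translation": [-0.02, 0, 0], "rot": [0, 0, 0]}, {"translation": [-0.04, 0, 0], "rot": [0, 0, 0]}, {"translation": [-0.07, 0, 0], "rot": [0, 0, 0]}, {"translation": [-0.1, 0, 0], "rot": [0, 0, 0]}, {"translation": [-0.116, 0, 0], "rot": [0, 0, 0]}])

```text
clock: 3.12
tcp_pos: [426.9, 146.4, 124.0]
orientation: [0.679, -0.203, 0.676, 0.202]
force: [0.8, 0.1, 0.8]
gripper_width: -0.002
```

```bash
python3 -c "
from h import *
to(485,316,120,165)"
```

```text
tcp [426.9 146.4 124. ] F [0.8 0.1 0.8] t 3.1167 q [ 0.18 -0.16 -0.23  1.49 -0.   -0.4 ] yaw 123.3 -> [[0.0045, 0.1099, 0.1416], [-41.7, 0.21, 0.2]]
```

The gripper shut fully, so the spoon was missed. I'll look.

```bash
python3 -c "
from h import *
snap('wrist','w2');snap('scene','s2')
for p in [(425,146,4),(427,146,124)]: print(proj('w2',p),proj('s2',p))
a=cv2.imread('pics/w2.png');b=cv2.imread('pics/s2.png')[170:350,300:540];b=cv2.resize(b,(640,480))
cv2.imwrite('pics/c2.png',cv2.resize(np.hstack([a,b]),(800,300)))"
```

```text
[316.88759274 214.63881107] [402.62365943 254.40105525]
[315.13385593 266.06663533] [411.01674601 209.6836412 ]
```

View pics/c2.png

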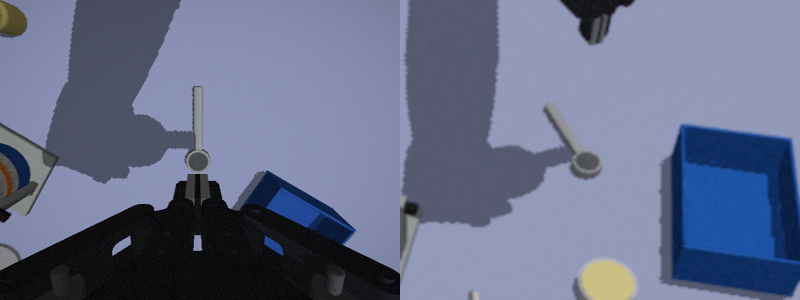

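The spoon hasn't moved and the fingers closed above it; the tips look higher in both views than the TCP projects. I'll measure the real tip from an enlarged crop.

```bash
python3 -c "
from h import *
a=cv2.imread('pics/w2.png')[250:330,270:370];b=cv2.imread('pics/s2.png')[160:240,365:465]
cv2.imwrite('pics/c3.png',np.hstack([cv2.resize(x,(400,320),interpolation=cv2.INTER_CUBIC) for x in (a,b)])*1)
print(np.load('pics/w2.npz')['K'].round(), np.load('pics/s2.npz')['K'].round())"
```

```text
[[361.   0. 316.]
 [  0. 361. 235.]
 [  0.   0.   1.]] [[565.   0. 319.]
 [  0. 565. 235.]
 [  0.   0.   1.]]
```

View pics/c3.png

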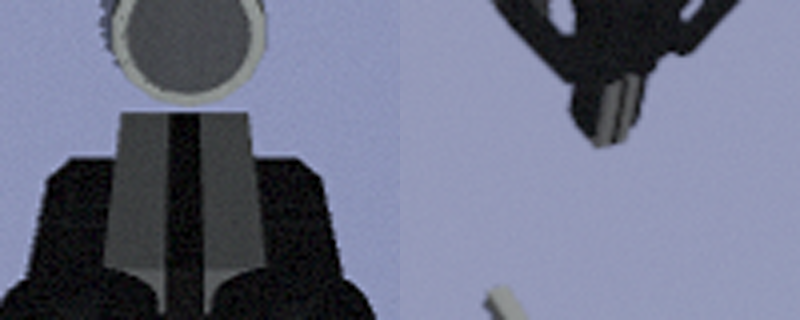

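```bash
python3 -c "
from h import *
print(tri(('w2',316,278),('s2',418,196.8)))
for f,u,v in (('w2',316,278),('s2',418,196.8)):
  for z in (124,134,144,154): print(f,atz(f,u,v,z).round(1))
for z in (124,134,144,154): print(proj('w2',(427,146,z)),proj('s2',(427,146,z)))
print(np.load('pics/w2.npz')['x'],np.load('pics/w2.npz')['R'][:,2]); s=bot.get_state();print(s['tcp_pos'],s['joint_pos'])
c=atz('w2',316.8,256,11);e=atz('w2',315,141,10);print(c,e,np.linalg.norm(c-e)); print(tri(('w2',316.8,256),('s2',412,267.5)),tri(('w1',289,271),('s2',412,267.5)))
"
```

```text
[422.76335809 149.00273558 151.15169743]
w2 [432.5 150.2 124. ]
w2 [429.  147.9 134. ]
w2 [425.6 145.6 144. ]
w2 [422.1 143.4 154. ]
s2 [390.  154.7 124. ]
s2 [401.5 154.4 134. ]
s2 [412.9 154.1 144. ]
s2 [424.4 153.7 154. ]
[315.13385593 266.06663533] [411.01674601 209.6836412 ]
[315.06842441 273.0128482 ] [411.79314326 205.53730928]
[314.99573174 280.72990403] [412.58088214 201.33040767]
[314.91449823 289.35365504] [413.38021299 197.0615994 ]
[369.86214291 109.19061861 305.0852171 ] [ 0.22739645  0.14749619 -0.96256726]
[428.29972545 146.61958602 124.46810553] [ 1.81510262e-01 -1.55846616e-01 -2.30292847e-01  1.48821153e+00
 -1.03679211e-05 -3.99652058e-01]
[454.15693102 165.10411136  11.        ] [374.95954695 111.23914484  10.        ] 95.78444687528511
[455.65347743 166.57800954   5.6553122 ] [455.86010331 166.78682758   5.97967369]
```

Allowing for pad width, both views agree that the tips sit well above the reported TCP (about 20–40 mm). I'll feel for the bench in a guarded descent straddling the handle.

Call:
servo_tool(targets=[{"translation": [0.03, 0, 0], "rot": [0, 0, 0]}, {"translation": [0.06, 0, 0], "rot": [0, 0, 0]}, {"translation": [0.09, 0, 0], "rot": [0, 0, 0]}, {"translation": [0.105, 0, 0], "rot": [0, 0, 0]}, {"translation": [0.115, 0, 0], "rot": [0, 0, 0]}], jaw=0.7)

```text
clock: 3.63
tcp_pos: [421.6, 145.4, 0.8]
orientation: [0.675, -0.202, 0.68, 0.203]
force: [-0.3, 0.4, -0.5]
gripper_width: 0.299
```

```bash
python3 - <<'E'
from h import *
snap('wrist','w4');snap('scene','s4');to(424.7,146,0,123.3)
b=cv2.imread('pics/s4.png')[150:300,330:480]; a=cv2.imread('pics/w4.png')[130:330,216:416]
cv2.imwrite('pics/c4.png',np.hstack([cv2.resize(x,(400,400),interpolation=cv2.INTER_CUBIC) for x in(a,b)]))
E
```

```text
tcp [422.3 145.5   2.2] F [ 0.2  0.2 -0.2] t 3.7333 q [ 0.18 -0.1  -0.43  1.25  0.   -0.4 ] yaw 123.3 -> [[0.0021, -0.0009, 0.0023], [-0.01, -0.32, -0.14]]
```

View pics/c4.png

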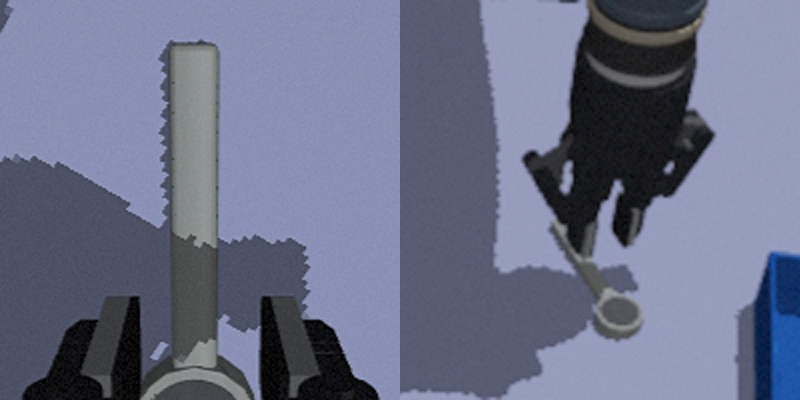

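The tips are about 30 mm above the bench and straddle the handle, centred to about 2 mm. I'll keep going down and watch the force.

Call:
servo_tool(targets=[{"translation": [0.004, 0, 0.0], "rot": [0, 0, 0]}, {"translation": [0.008, 0, 0.001], "rot": [0, 0, 0]}, {"translation": [0.012, 0, 0.001], "rot": [0, 0, 0]}, {"translation": [0.015, 0, 0.001], "rot": [0, 0, 0]}, {"translation": [0.015, 0, 0.001], "rot": [0, 0, 0]}])

```text
clock: 4.15
tcp_pos: [426.1, 146.6, -9.8]
orientation: [0.677, -0.203, 0.677, 0.203]
force: [-0.3, 0.1, -0.7]
gripper_width: 0.295
```

Call:
servo_tool(targets=[{"translation": [0.002, 0, 0], "rot": [0, 0, 0]}, {"translation": [0.004, 0, 0], "rot": [0, 0, 0]}, {"translation": [0.006, 0, 0], "rot": [0, 0, 0]}, {"translation": [0.007, 0, 0], "rot": [0, 0, 0]}, {"translation": [0.007, 0, 0], "rot": [0, 0, 0]}])

```text
clock: 4.57
tcp_pos: [425.8, 146.6, -17.1]
orientation: [0.677, -0.203, 0.678, 0.203]
force: [-0.5, -0.4, -1.0]
gripper_width: 0.293
```

```bash
python3 - <<'E'
from h import *
snap('wrist','w5');snap('scene','s5');to(424.7,146,0,123.3)
b=cv2.imread('pics/s5.png')[150:300,330:480]; a=cv2.imread('pics/w5.png')[130:330,216:416]
cv2.imwrite('pics/c5.png',np.hstack([cv2.resize(x,(400,400),interpolation=cv2.INTER_CUBIC) for x in(a,b)]))
E
```

```text
tcp [426.1 146.6 -16.8] F [1.1 0.2 0. ] t 4.6667 q [ 0.18 -0.08 -0.45  1.2  -0.   -0.4 ] yaw 123.3 -> [[-0.0168, 0.0002, -0.0015], [-0.0, -0.01, -0.0]]
```

The reported TCP is 17 mm below the bench with no contact, so the reading is definitely off. Continuing down.

Call:
servo_tool(targets=[{"translation": [0.002, 0, 0], "rot": [0, 0, 0]}, {"translation": [0.004, 0, 0], "rot": [0, 0, 0]}, {"translation": [0.006, 0, 0], "rot": [0, 0, 0]}, {"translation": [0.006, 0, 0], "rot": [0, 0, 0]}])

```text
clock: 5.0
tcp_pos: [425.6, 146.5, -23.3]
orientation: [0.677, -0.203, 0.678, 0.203]
force: [-0.2, -0.0, -0.6]
gripper_width: 0.299
```

Call:
servo_tool(targets=[{"translation": [0.001, 0, 0], "rot": [0, 0, 0]}, {"translation": [0.002, 0, 0], "rot": [0, 0, 0]}, {"translation": [0.003, 0, 0], "rot": [0, 0, 0]}, {"translation": [0.003, 0, 0], "rot": [0, 0, 0]}])

```text
clock: 5.33
tcp_pos: [425.9, 146.6, -26.0]
orientation: [0.677, -0.203, 0.678, 0.203]
force: [-0.2, 0.0, 0.8]
gripper_width: 0.298
```

```bash
python3 - <<'E'
from h import *
snap('wrist','w6');snap('scene','s6');to(424.7,146,0,123.3)
b=cv2.imread('pics/s6.png')[150:300,330:480]; a=cv2.imread('pics/w6.png')[180:380,216:416]
cv2.imwrite('pics/c6.png',np.hstack([cv2.resize(x,(400,400),interpolation=cv2.INTER_CUBIC) for x in(a,b)]))
E
```

```text
tcp [426.1 146.6 -25.8] F [-0.3  0.3 -0.5] t 5.4333 q [ 0.18 -0.08 -0.46  1.18 -0.   -0.4 ] yaw 123.3 -> [[-0.0258, 0.0003, -0.0015], [-0.0, -0.01, -0.0]]
```

View pics/c6.png

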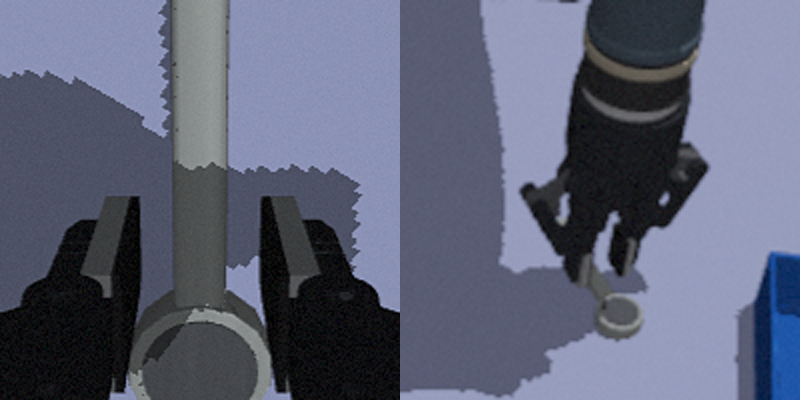

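```bash
python3 - <<'E'
from h import *
s=bot.get_state();M=q2R(s['orientation']);t=np.array(s['tcp_pos'])
for n,u,v,z in[('pad edge L',286,278,14),('pad edge R',347,278,14),('padheel',308,326,14),('bowl c',316.5,359,11),('neck',316.5,332,10),('handle L',302.5,300,10),('handle R',330,300,10)]:
    p=atz('w6',u,v,z); print(n,p.round(1),'tool rel',(M.T@(p-t)).round(1))
E
```

```text
pad edge L [424.8 130.8  14. ] tool rel [-39.8 -12.5  -9.8]
pad edge R [410.7 152.2  14. ] tool rel [-39.8  13.2  -9.8]
padheel [438.6 150.8  14. ] tool rel [-39.8  -3.3  12.7]
bowl c [452.  164.1  11. ] tool rel [-36.8   0.4  31.3]
neck [440.9 156.8  10. ] tool rel [-35.8   0.4  18. ]
handle L [431.1 143.   10. ] tool rel [-35.8  -5.8   2.3]
handle R [424.5 153.1  10. ] tool rel [-35.8   6.3   2.2]
```

The geometry is consistent: the opening measures 25.7 mm and the handle 12.1 mm, so the true tip is 40 mm behind the reported TCP, with no sideways offset. I'll use tip = TCP + 40 in z from here and go down 10 mm more to grip.

Call:
servo_tool(targets=[{"translation": [0.003, 0, -0.001], "rot": [0, 0, 0]}, {"translation": [0.006, 0, -0.002], "rot": [0, 0, 0]}, {"translation": [0.008, 0, -0.003], "rot": [0, 0, 0]}, {"translation": [0.01, 0, -0.003], "rot": [0, 0, 0]}, {"translation": [0.01, 0, -0.003], "rot": [0, 0, 0]}])

```text
clock: 5.85
tcp_pos: [422.9, 144.8, -36.5]
orientation: [0.677, -0.203, 0.678, 0.203]
force: [0.1, -0.8, -0.6]
gripper_width: 0.3
```

Call:
servo_tool(targets=[{"translation": [0, 0, 0], "rot": [0, 0, 0]}, {"translation": [0, 0, 0], "rot": [0, 0, 0]}, {"translation": [0, 0, 0], "rot": [0, 0, 0]}, {"translation": [0, 0, 0], "rot": [0, 0, 0]}, {"translation": [0, 0, 0], "rot": [0, 0, 0]}], jaw=1)

```text
clock: 6.27
tcp_pos: [423.7, 145.0, -35.7]
orientation: [0.678, -0.203, 0.677, 0.203]
force: [0.7, -0.3, -0.5]
gripper_width: 0.11
```

Call:
servo_tool(targets=[{"translation": [-0.01, 0, 0], "rot": [0, 0, 0]}, {"translation": [-0.03, 0, 0], "rot": [0, 0, 0]}, {"translation": [-0.055, 0, 0], "rot": [0, 0, 0]}, {"translation": [-0.08, 0, 0], "rot": [0, 0, 0]}, {"translation": [-0.1, 0, 0], "rot": [0, 0, 0]}])

```text
clock: 6.68
tcp_pos: [424.2, 145.1, 66.8]
orientation: [0.678, -0.203, 0.677, 0.203]
force: [-0.1, 0.3, -1.0]
gripper_width: 0.113
```

Call:
servo_tool(targets=[{"translation": [-0.01, 0.013, 0.019], "rot": [3, 0, 0]}, {"translation": [-0.01, 0.033, 0.047], "rot": [8, 0, 0]}, {"translation": [-0.01, 0.053, 0.075], "rot": [13, 0, 0]}, {"translation": [-0.01, 0.073, 0.103], "rot": [18, 0, 0]}, {"translation": [-0.01, 0.09, 0.128], "rot": [23, 0, 0]}])

```text
clock: 7.1
tcp_pos: [481.9, 292.6, 75.3]
orientation: [0.705, -0.062, 0.704, 0.062]
force: [0.5, -0.3, -0.7]
gripper_width: 0.113
```

Call:
servo_tool(targets=[{"translation": [0, 0, 0], "rot": [0, 0, 0]}, {"translation": [0, 0, 0], "rot": [0, 0, 0]}, {"translation": [0, 0, 0], "rot": [0, 0, 0]}])

```text
clock: 7.35
tcp_pos: [480.8, 290.1, 74.4]
orientation: [0.704, -0.064, 0.704, 0.064]
force: [0.5, -0.3, -0.7]
gripper_width: 0.114
```

```bash
python3 -c "
from h import *
snap('top','t7');snap('wrist','w7')
a=cv2.imread('pics/t7.png')[150:350,80:280];b=cv2.imread('pics/w7.png')
cv2.imwrite('pics/c7.png',np.hstack([cv2.resize(a,(340,340)),cv2.resize(b,(453,340))]))
print(bot.get_state()['gripper_width']);to(492,316,-25,100)"
```

```text
0.11287705976913409
tcp [480.8 289.4  74.6] F [-0.3  0.  -0.4] t 7.45 q [ 0.42  0.15 -0.03  1.4  -0.    0.24] yaw 100.3 -> [[0.0996, 0.0242, 0.0157], [0.27, -0.01, 0.03]]
```

View pics/c7.png

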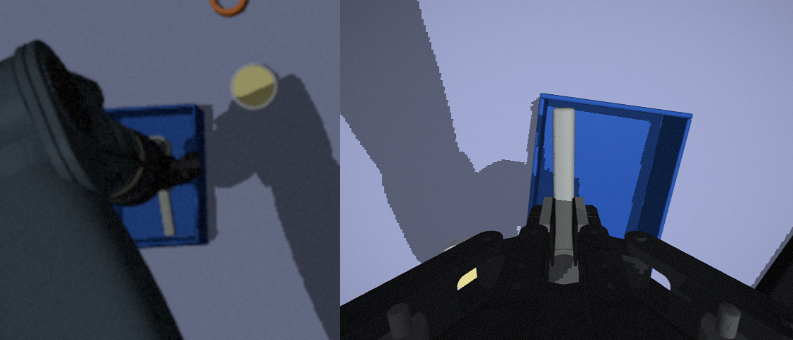

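Spoon held level over the tub. Centring it and lowering.

Call:
servo_tool(targets=[{"translation": [0, 0.012, 0.008], "rot": [0, 0, 0]}, {"translation": [0.02, 0.024, 0.0157], "rot": [0, 0, 0]}, {"translation": [0.05, 0.024, 0.0157], "rot": [0, 0, 0]}, {"translation": [0.075, 0.024, 0.0157], "rot": [0, 0, 0]}, {"translation": [0.09, 0.024, 0.0157], "rot": [0, 0, 0]}])

```text
clock: 7.87
tcp_pos: [490.4, 314.9, -18.4]
orientation: [0.703, -0.064, 0.706, 0.063]
force: [-0.8, -0.4, -0.9]
gripper_width: 0.113
```

Call:
servo_tool(targets=[{"translation": [0.006, 0, 0], "rot": [0, 0, 0]}, {"translation": [0.012, 0, 0], "rot": [0, 0, 0]}, {"translation": [0.013, 0, 0], "rot": [0, 0, 0]}, {"translation": [0.013, 0, 0], "rot": [0, 0, 0]}])

```text
clock: 8.2
tcp_pos: [493.0, 316.8, -27.7]
orientation: [0.705, -0.063, 0.704, 0.063]
force: [0.5, -0.2, -0.5]
gripper_width: 0.113
```

Call:
servo_tool(targets=[{"translation": [0, 0, 0], "rot": [0, 0, 0]}, {"translation": [0, 0, 0], "rot": [0, 0, 0]}, {"translation": [0, 0, 0], "rot": [0, 0, 0]}, {"translation": [0, 0, 0], "rot": [0, 0, 0]}], jaw=0.65)

```text
clock: 8.53
tcp_pos: [493.1, 317.3, -27.7]
orientation: [0.705, -0.063, 0.704, 0.064]
force: [-0.2, 0.7, 0.3]
gripper_width: 0.348
```

Call:
servo_tool(targets=[{"translation": [-0.02, 0, 0], "rot": [0, 0, 0]}, {"translation": [-0.05, 0, 0], "rot": [0, 0, 0]}, {"translation": [-0.085, 0, 0], "rot": [0, 0, 0]}, {"translation": [-0.11, 0, 0], "rot": [0, 0, 0]}, {"translation": [-0.13, 0, 0], "rot": [0, 0, 0]}])

```text
clock: 8.95
tcp_pos: [493.6, 317.6, 104.9]
orientation: [0.706, -0.063, 0.703, 0.064]
force: [0.1, 0.7, 0.5]
gripper_width: 0.352
```

```bash
python3 -c "
from h import *
snap('wrist','w8')
print(bot.get_state()['gripper_width']);to(432,-116,100,65)
cv2.imwrite('pics/c8.png',cv2.imread('pics/w8.png')[100:400,120:520])"
```

```text
0.35214504164432503
tcp [495.8 318.7 109.2] F [0.6 0.4 2.6] t 9.0 q [ 0.46  0.2   0.1   1.46 -0.    0.28] yaw 100.3 -> [[0.0065, -0.4163, -0.1407], [35.31, 0.54, -0.36]]
```

View pics/c8.png

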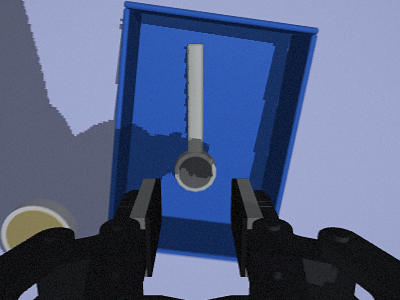

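Spoon lies flat in the blue tub. Now the jar.

Call:
servo_tool(targets=[{"translation": [0, -0.025, -0.008], "rot": [5, 0, 0]}, {"translation": [0, -0.058, -0.019], "rot": [12, 0, 0]}, {"translation": [0, -0.091, -0.03], "rot": [19, 0, 0]}, {"translation": [0, -0.125, -0.041], "rot": [26, 0, 0]}, {"translation": [0, -0.158, -0.052], "rot": [33, 0, 0]}], jaw=0.2)

```text
clock: 9.42
tcp_pos: [469.0, 150.8, 101.2]
orientation: [0.693, 0.141, 0.693, -0.141]
force: [-0.0, -0.4, 0.6]
gripper_width: 0.801
```

Call:
servo_tool(targets=[{"translation": [0, -0.03, 0.009], "rot": [0, 0, 0]}, {"translation": [0, -0.06, 0.018], "rot": [0, 0, 0]}, {"translation": [0, -0.09, 0.027], "rot": [0, 0, 0]}, {"translation": [0, -0.115, 0.034], "rot": [0, 0, 0]}, {"translation": [0, -0.13, 0.039], "rot": [0, 0, 0]}])

```text
clock: 9.83
tcp_pos: [454.8, 14.8, 101.3]
orientation: [0.693, 0.14, 0.693, -0.14]
force: [0.5, 0.7, -0.4]
gripper_width: 0.804
```

```bash
python3 -c "
from h import *
snap('wrist','w9');to(432,-116,100,65)"
```

```text
tcp [454.9  13.  101.3] F [ 0.2 -1.2  0.2] t 9.8833 q [-0.12 -0.14 -0.26  1.45 -0.    0.28] yaw 67.1 -> [[0.0017, -0.1277, 0.0292], [2.07, 0.08, 0.15]]
```

Call:
servo_tool(targets=[{"translation": [0, -0.032, 0.007], "rot": [0, 0, 0]}, {"translation": [0, -0.064, 0.014], "rot": [0, 0, 0]}, {"translation": [0, -0.096, 0.021], "rot": [0, 0, 0]}, {"translation": [0, -0.118, 0.026], "rot": [0, 0, 0]}, {"translation": [0, -0.1277, 0.029], "rot": [0, 0, 0]}])

```text
clock: 10.3
tcp_pos: [432.4, -114.0, 101.3]
orientation: [0.693, 0.14, 0.693, -0.14]
force: [0.6, -0.3, -0.5]
gripper_width: 0.801
```

```bash
python3 - <<'E'
from h import *
def green(f):
    im=cv2.imread(f'pics/{f}.png');hsv=cv2.cvtColor(im,cv2.COLOR_BGR2HSV)
    m=cv2.inRange(hsv,(45,100,30),(75,255,255)); n,_,st,c=cv2.connectedComponentsWithStats(m)
    return [(st[i].tolist(),c[i].round(1).tolist()) for i in range(1,n) if st[i,4]>60]
snap('wrist','w10');snap('top','t10')
for f in('w9','w10','top0'):
    for st,c in green(f): print(f,st,c,atz(f,*c,60).round(1))
to(432,-116,0,65)
E
```

```text
w9 [95, 258, 56, 50, 2038] [122.6, 282.6] [ 429.7 -113.8   60. ]
w9 [25, 359, 34, 27, 208] [40.1, 370.9] [ 465.7 -203.4   60. ]
w10 [287, 216, 47, 52, 1905] [310.0, 241.7] [ 429.5 -116.7   60. ]
w10 [217, 327, 30, 46, 735] [233.1, 352.3] [ 483.1 -198.3   60. ]
top0 [608, 146, 22, 20, 324] [619.1, 155.5] [ 692.5 -620.    60. ]
top0 [614, 178, 22, 20, 323] [625.1, 187.3] [ 624.6 -627.2   60. ]
top0 [417, 251, 15, 16, 186] [424.0, 258.4] [ 479.7 -205.5   60. ]
top0 [374, 276, 16, 15, 184] [381.2, 282.9] [ 430.3 -117.    60. ]
tcp [ 432.8 -112.7  101.2] F [ 0.6 -0.4  1.3] t 10.4 q [-0.41 -0.16 -0.28  1.45  0.   -0.01] yaw 67.1 -> [[0.1012, -0.0034, 0.0005], [2.14, 0.01, -0.02]]
```

Call:
servo_tool(targets=[{"translation": [0.025, -0.0045, -0.001], "rot": [0, 0, 0]}, {"translation": [0.055, -0.0045, -0.001], "rot": [0, 0, 0]}, {"translation": [0.085, -0.0045, -0.001], "rot": [0, 0, 0]}, {"translation": [0.11, -0.0045, -0.001], "rot": [0, 0, 0]}, {"translation": [0.124, -0.0045, -0.001], "rot": [0, 0, 0]}], jaw=0.3)

```text
clock: 10.82
tcp_pos: [427.9, -112.6, -26.2]
orientation: [0.692, 0.139, 0.695, -0.138]
force: [-0.4, 0.3, 0.2]
gripper_width: 0.701
```

Call:
servo_tool(targets=[{"translation": [0, 0, 0], "rot": [0, 0, 0]}, {"translation": [0, 0, 0], "rot": [0, 0, 0]}])

```text
clock: 10.98
tcp_pos: [429.3, -113.8, -23.5]
orientation: [0.693, 0.139, 0.694, -0.138]
force: [1.2, -0.0, 0.5]
gripper_width: 0.699
```

Call:
servo_tool(targets=[{"translation": [0, 0, 0], "rot": [0, 0, 0]}, {"translation": [0, 0, 0], "rot": [0, 0, 0]}, {"translation": [0, 0, 0], "rot": [0, 0, 0]}, {"translation": [0, 0, 0], "rot": [0, 0, 0]}, {"translation": [0, 0, 0], "rot": [0, 0, 0]}], jaw=1)

```text
clock: 11.4
tcp_pos: [432.2, -116.2, -20.4]
orientation: [0.695, 0.139, 0.692, -0.139]
force: [0.9, 0.9, 5.8]
gripper_width: 0.368
```

Call:
servo_tool(targets=[{"translation": [-0.01, 0, 0], "rot": [0, 0, 0]}, {"translation": [-0.035, 0, 0], "rot": [0, 0, 0]}, {"translation": [-0.065, 0, 0], "rot": [0, 0, 0]}, {"translation": [-0.095, 0, 0], "rot": [0, 0, 0]}, {"translation": [-0.115, 0, 0], "rot": [0, 0, 0]}])

```text
clock: 11.82
tcp_pos: [430.9, -116.1, 95.7]
orientation: [0.694, 0.139, 0.692, -0.14]
force: [-0.5, 0.3, -0.2]
gripper_width: 0.363
```

Call:
servo_tool(targets=[{"translation": [0, -0.012, 0.009], "rot": [0, 0, 0]}, {"translation": [0, -0.031, 0.022], "rot": [0, 0, 0]}, {"translation": [0, -0.055, 0.04], "rot": [0, 0, 0]}, {"translation": [0, -0.08, 0.058], "rot": [0, 0, 0]}, {"translation": [0, -0.1, 0.073], "rot": [0, 0, 0]}])

```text
clock: 12.23
tcp_pos: [458.9, -238.0, 92.9]
orientation: [0.693, 0.139, 0.693, -0.14]
force: [-0.2, 0.5, -0.2]
gripper_width: 0.363
```

Call:
servo_tool(targets=[{"translation": [0, -0.02, 0.015], "rot": [0, 0, 0]}, {"translation": [0, -0.045, 0.033], "rot": [0, 0, 0]}, {"translation": [0, -0.07, 0.051], "rot": [0, 0, 0]}, {"translation": [0, -0.082, 0.059], "rot": [0, 0, 0]}, {"translation": [0, -0.086, 0.062], "rot": [0, 0, 0]}])

```text
clock: 12.65
tcp_pos: [482.6, -342.0, 92.2]
orientation: [0.693, 0.14, 0.693, -0.14]
force: [0.5, 1.0, -0.4]
gripper_width: 0.371
```

Call:
servo_tool(targets=[{"translation": [0, 0, 0], "rot": [0, 0, 0]}, {"translation": [0, 0, 0], "rot": [0, 0, 0]}])

```text
clock: 12.82
tcp_pos: [482.4, -338.4, 92.2]
orientation: [0.693, 0.14, 0.694, -0.139]
force: [0.0, -0.7, -1.6]
gripper_width: 0.363
```

```bash
python3 - <<'E'
from h import *
to(482,-340,-15,67); snap('wrist','w11')
E
```

```text
tcp [ 482.4 -338.4   92.2] F [ 0.  -0.7 -1.6] t 12.8167 q [-0.73  0.22  0.09  1.44  0.   -0.33] yaw 67.3 -> [[0.1072, -0.0017, 0.0004], [0.29, -0.07, -0.05]]
```

View pics/w11.png

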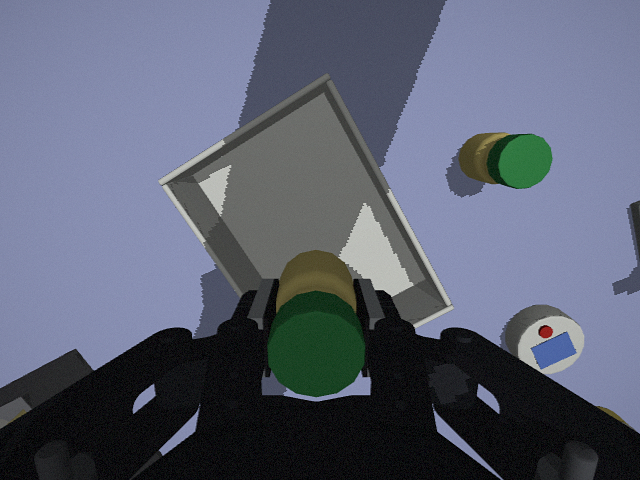

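Jar is held upright above the white tub, at (316,340) in the view. Lowering and releasing.

Call:
servo_tool(targets=[{"translation": [0.015, 0, 0], "rot": [0, 0, 0]}, {"translation": [0.04, 0, 0], "rot": [0, 0, 0]}, {"translation": [0.065, 0, 0], "rot": [0, 0, 0]}, {"translation": [0.085, 0, 0], "rot": [0, 0, 0]}, {"translation": [0.095, 0, 0], "rot": [0, 0, 0]}])

```text
clock: 13.28
tcp_pos: [480.8, -336.0, -5.8]
orientation: [0.692, 0.14, 0.695, -0.138]
force: [-0.4, 0.5, -1.3]
gripper_width: 0.364
```

Call:
servo_tool(targets=[{"translation": [0.005, 0, 0], "rot": [0, 0, 0]}, {"translation": [0.009, 0, 0], "rot": [0, 0, 0]}, {"translation": [0.012, 0, 0], "rot": [0, 0, 0]}, {"translation": [0.012, 0, 0], "rot": [0, 0, 0]}])

```text
clock: 13.62
tcp_pos: [483.4, -339.6, -13.9]
orientation: [0.694, 0.139, 0.693, -0.139]
force: [-1.0, 0.4, 0.1]
gripper_width: 0.366
```

Call:
servo_tool(targets=[{"translation": [0, 0, 0], "rot": [0, 0, 0]}, {"translation": [0, 0, 0], "rot": [0, 0, 0]}, {"translation": [0, 0, 0], "rot": [0, 0, 0]}, {"translation": [0, 0, 0], "rot": [0, 0, 0]}], jaw=0.4)

```text
clock: 13.95
tcp_pos: [483.3, -339.8, -13.9]
orientation: [0.694, 0.139, 0.693, -0.139]
force: [-0.4, 0.5, -0.5]
gripper_width: 0.601
```

Call:
servo_tool(targets=[{"translation": [-0.01, 0, 0], "rot": [0, 0, 0]}, {"translation": [-0.04, 0, 0], "rot": [0, 0, 0]}, {"translation": [-0.075, 0, 0], "rot": [0, 0, 0]}, {"translation": [-0.115, 0, 0], "rot": [0, 0, 0]}, {"translation": [-0.15, 0, 0], "rot": [0, 0, 0]}])

```text
clock: 14.37
tcp_pos: [482.8, -339.3, 138.3]
orientation: [0.694, 0.139, 0.693, -0.139]
force: [0.8, -1.1, 0.4]
gripper_width: 0.602
```

```bash
python3 - <<'E'
from h import *
import sys
snap('wrist','w12')
im=cv2.imread('pics/w12.png');m=cv2.inRange(cv2.cvtColor(im,cv2.COLOR_BGR2HSV),(45,100,30),(75,255,255)); n,_,st,c=cv2.connectedComponentsWithStats(m)
for i in range(1,n):
    if st[i,4]>60: print(st[i],atz('w12',*c[i],66).round(1))
to(614,-56,170,67)
# cap top from colour in top/scene
for f,b in(('top0',(320,160,400,230)),('scene0',(240,240,310,290))):
    im=cv2.imread(f'pics/{f}.png').astype(int);m=((im[:,:,2]>110)&(im[:,:,1]<70)&(im[:,:,0]<70)).astype(np.uint8)
    z=np.zeros_like(m);z[b[1]:b[3],b[0]:b[2]]=m[b[1]:b[3],b[0]:b[2]]; ys,xs=np.nonzero(z); print(f,len(xs),xs.min(),xs.max(),ys.min(),ys.max(),xs.mean(),ys.mean())
for p in ((614,-56,145),(612,-54,145)): print(proj('top0',p),proj('scene0',p))
E
```

```text
[ 462  133   51   46 1818] [ 478.1 -209.7   66. ]
[ 295  208   42   45 1471] [ 481.7 -338.9   66. ]
tcp [ 486.3 -342.4  147.6] F [ 1.5 -2.1  4.9] t 14.4167 q [-0.73  0.21  0.18  1.53 -0.   -0.33] yaw 67.3 -> [[-0.0239, 0.3134, 0.0076], [0.3, 0.85, 0.29]]Traceback (most recent call last):
  File "<stdin>", line 11, in <module>
    return umr_minimum(a, axis, None, out, keepdims, initial, where)
ValueError: zero-size array to reduction operation minimum which has no identity
```

Jar stands upright at the centre of the white tub. Next, a high hover over the cap.

Call:
servo_tool(targets=[{"translation": [-0.01, 0.025, 0.001], "rot": [0, 0, 0]}, {"translation": [-0.02, 0.06, 0.002], "rot": [0, 0, 0]}, {"translation": [-0.03, 0.095, 0.003], "rot": [0, 0, 0]}, {"translation": [-0.04, 0.13, 0.004], "rot": [0, 0, 0]}, {"translation": [-0.045, 0.165, 0.005], "rot": [0, 0, 0]}], jaw=0)

```text
clock: 14.83
tcp_pos: [552.2, -188.1, 182.8]
orientation: [0.694, 0.139, 0.692, -0.14]
force: [1.2, -0.1, 0.6]
gripper_width: 1.004
```

Call:
servo_tool(targets=[{"translation": [0, 0.035, 0.001], "rot": [0, 0, 0]}, {"translation": [0, 0.07, 0.002], "rot": [0, 0, 0]}, {"translation": [0, 0.105, 0.003], "rot": [0, 0, 0]}, {"translation": [0, 0.135, 0.004], "rot": [0, 0, 0]}, {"translation": [0, 0.147, 0.005], "rot": [0, 0, 0]}])

```text
clock: 15.25
tcp_pos: [613.6, -51.2, 180.9]
orientation: [0.694, 0.138, 0.693, -0.137]
force: [-0.2, -1.5, -0.3]
gripper_width: 1.0
```

Call:
servo_tool(targets=[{"translation": [0, 0, 0], "rot": [0, 0, 0]}, {"translation": [0, 0, 0], "rot": [0, 0, 0]}])

```text
clock: 15.42
tcp_pos: [612.5, -55.2, 180.6]
orientation: [0.693, 0.138, 0.693, -0.139]
force: [-0.1, 0.6, -0.5]
gripper_width: 1.001
```

```bash
python3 - <<'E'
from h import *
snap('wrist','w13'); snap('top','t13')
to(614,-56,185,67)
print(proj('w13',(614,-56,145)))
E
```

```text
tcp [612.1 -56.6 180.5] F [-0.1  0.2 -0.3] t 15.5167 q [-0.2   0.29  0.34  1.63 -0.    0.2 ] yaw 67.2 -> [[-0.0045, 0.0013, 0.0015], [0.22, 0.01, 0.04]]
[315.47354036 249.27596251]
```

View pics/w13.png

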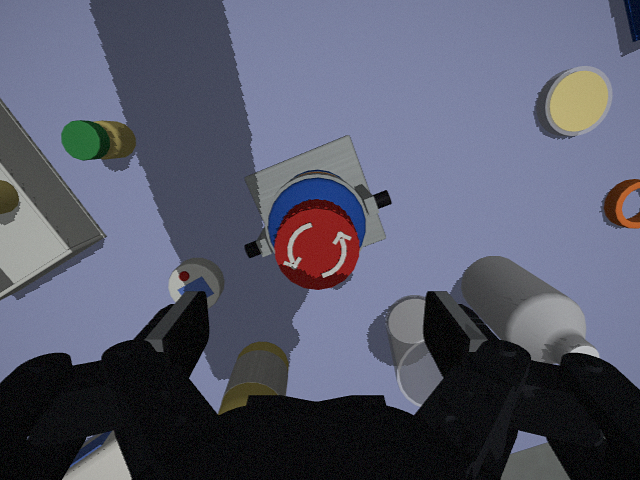

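Cap top's centre is at (317,249), 1–2 px from the prediction. The posts are at (253,249) and (382,199), and nothing is in the way. This is the 11th picture viewed.

```bash
python3 - <<'E'
from h import *
p=atz('w13',317,248.5,145);print(p, tri(('w13',317,248.5),('top0',352,186),('scene0',272,262)))
to(p[0],p[1],72,67.2)
im=cv2.imread('pics/w13.png');h=cv2.cvtColor(im,cv2.COLOR_BGR2HSV);m=cv2.inRange(h,(0,150,110),(8,255,255));m[:,:260]=0;m[:,380:]=0
(c,r)=cv2.minEnclosingCircle(cv2.findNonZero(m));print(c,r)
E
```

```text
[613.8965094  -54.91491452 145.        ] [614.74373688 -55.39113468 138.56576325]
tcp [612.1 -56.6 180.5] F [-0.1  0.2 -0.3] t 15.5167 q [-0.2   0.29  0.34  1.63 -0.    0.2 ] yaw 67.2 -> [[0.1085, 0.0023, 0.001], [0.02, 0.01, 0.04]]
(316.8135681152344, 247.30508422851562) 42.191654205322266
```

Call:
servo_tool(targets=[{"translation": [0.02, 0.002, 0.002], "rot": [0, 0, 0]}, {"translation": [0.045, 0.002, 0.002], "rot": [0, 0, 0]}, {"translation": [0.07, 0.002, 0.002], "rot": [0, 0, 0]}, {"translation": [0.085, 0.002, 0.002], "rot": [0, 0, 0]}, {"translation": [0.095, 0.002, 0.002], "rot": [0, 0, 0]}])

```text
clock: 15.93
tcp_pos: [612.9, -55.8, 82.6]
orientation: [0.692, 0.14, 0.695, -0.14]
force: [-1.1, -0.2, -1.6]
gripper_width: 1.001
```

Call:
servo_tool(targets=[{"translation": [0.006, 0, 0], "rot": [0, 0, 0]}, {"translation": [0.011, 0, 0], "rot": [0, 0, 0]}, {"translation": [0.013, 0, 0], "rot": [0, 0, 0]}, {"translation": [0.0135, 0, 0], "rot": [0, 0, 0]}, {"translation": [0.0135, 0, 0], "rot": [0, 0, 0]}])

```text
clock: 16.35
tcp_pos: [615.8, -54.5, 72.9]
orientation: [0.694, 0.139, 0.693, -0.139]
force: [-0.6, 0.1, -0.0]
gripper_width: 1.003
```

Call:
servo_tool(targets=[{"translation": [0, 0, 0], "rot": [0, 0, 0]}, {"translation": [0, 0, 0], "rot": [0, 0, 0]}, {"translation": [0, 0, 0], "rot": [0, 0, 0]}, {"translation": [0, 0, 0], "rot": [0, 0, 0]}, {"translation": [0, 0, 0], "rot": [0, 0, 0]}], jaw=1)

```text
clock: 16.77
tcp_pos: [615.4, -54.9, 73.0]
orientation: [0.694, 0.139, 0.693, -0.14]
force: [-2.8, -1.0, 5.0]
gripper_width: 0.62
```

```bash
python3 - <<'E'
from h import *
s=bot.get_state();print(s['force'],s['torque'],s['gripper_width']);to(613.9,-55,66,67.2)
E
```

```text
[-2.78184496 -0.95814082  5.01863696] [-0.41255263  0.41495637 -0.0156118 ] 0.6198352055384682
tcp [615.4 -54.9  73. ] F [-2.8 -1.   5. ] t 16.7667 q [-0.2   0.29  0.14  1.42 -0.    0.2 ] yaw 67.3 -> [[0.007, -0.0007, -0.0014], [0.09, 0.1, 0.05]]
```

Gripped at 52.7 mm, essentially the cap's diameter. Pressing.

Call:
servo_tool(targets=[{"translation": [0.002, 0, 0], "rot": [0, 0, 0]}, {"translation": [0.004, 0, 0], "rot": [0, 0, 0]}, {"translation": [0.006, 0, 0], "rot": [0, 0, 0]}, {"translation": [0.007, 0, 0], "rot": [0, 0, 0]}, {"translation": [0.007, 0, 0], "rot": [0, 0, 0]}])

```text
clock: 17.18
tcp_pos: [615.6, -54.9, 67.8]
orientation: [0.694, 0.139, 0.692, -0.14]
force: [-3.9, -0.9, 11.3]
gripper_width: 0.622
```

5.2 mm at 11.3 N fits the spring. I'll add a touch more and turn counter-clockwise.

Call:
servo_tool(targets=[{"translation": [0.001, 0, 0], "rot": [-2, 0, 0]}, {"translation": [0.0015, 0, 0], "rot": [-6, 0, 0]}, {"translation": [0.0015, 0, 0], "rot": [-11, 0, 0]}, {"translation": [0.0015, 0, 0], "rot": [-16, 0, 0]}, {"translation": [0.0015, 0, 0], "rot": [-21, 0, 0]}])

```text
clock: 17.6
tcp_pos: [616.1, -54.1, 67.0]
orientation: [0.708, 0.009, 0.706, -0.009]
force: [-4.4, 1.0, 13.4]
gripper_width: 0.62
```

```bash
python3 - <<'E'
from h import *
s=bot.get_state();print(s['force'],s['torque'],s['gripper_width']);to(615.5,-55,67,137)
E
```

```text
[-4.43933963  1.02597496 13.38721407] [ 0.08973247  0.91142787 -0.02194655] 0.6197576135290735
tcp [616.1 -54.1  67. ] F [-4.4  1.  13.4] t 17.6 q [-0.2   0.29  0.13  1.4   0.   -0.17] yaw 88.5 -> [[-0.0, -0.0009, -0.0006], [-48.46, 0.2, 0.09]]
```

Call:
servo_tool(targets=[{"translation": [0, 0, 0], "rot": [-5, 0, 0]}, {"translation": [0, 0, 0], "rot": [-10, 0, 0]}, {"translation": [0, 0, 0], "rot": [-15, 0, 0]}, {"translation": [0, 0, 0], "rot": [-20, 0, 0]}, {"translation": [0, 0, 0], "rot": [-25, 0, 0]}])

```text
clock: 18.02
tcp_pos: [615.9, -54.4, 66.9]
orientation: [0.693, -0.145, 0.691, 0.144]
force: [-3.4, -0.1, 12.1]
gripper_width: 0.619
```

Call:
servo_tool(targets=[{"translation": [0, 0, 0], "rot": [-5, 0, 0]}, {"translation": [0, 0, 0], "rot": [-10, 0, 0]}, {"translation": [0, 0, 0], "rot": [-15, 0, 0]}, {"translation": [0, 0, 0], "rot": [-20, 0, 0]}, {"translation": [0, 0, 0], "rot": [-25, 0, 0]}])

```text
clock: 18.43
tcp_pos: [616.8, -54.7, 67.2]
orientation: [0.646, -0.292, 0.643, 0.289]
force: [-2.9, -0.0, 11.5]
gripper_width: 0.616
```

Call:
servo_tool(targets=[{"translation": [0, 0, 0], "rot": [-3, 0, 0]}, {"translation": [0, 0, 0], "rot": [-3, 0, 0]}])

```text
clock: 18.6
tcp_pos: [616.7, -54.6, 67.2]
orientation: [0.639, -0.308, 0.636, 0.306]
force: [-3.0, -0.0, 11.4]
gripper_width: 0.622
```

Call:
servo_tool(targets=[{"translation": [-0.003, 0, 0], "rot": [0, 0, 0]}, {"translation": [-0.006, 0, 0], "rot": [0, 0, 0]}, {"translation": [-0.009, 0, 0], "rot": [0, 0, 0]}, {"translation": [-0.012, 0, 0], "rot": [0, 0, 0]}, {"translation": [-0.014, 0, 0], "rot": [0, 0, 0]}])

```text
clock: 19.02
tcp_pos: [615.6, -54.3, 77.8]
orientation: [0.638, -0.306, 0.637, 0.306]
force: [-0.2, -1.5, -0.4]
gripper_width: 0.622
```

```bash
python3 - <<'E'
from h import *
s=bot.get_state();print(s['force'],s['torque'],s['gripper_width']);to(615,-55,130,137)
E
```

```text
[-0.16559202 -1.53200152 -0.37483798] [-0.16218364 -0.08077095  0.03466911] 0.6224778417242846
tcp [615.6 -54.3  77.8] F [-0.2 -1.5 -0.4] t 19.0167 q [-0.2   0.29  0.15  1.43  0.   -1.09] yaw 141.3 -> [[-0.0522, -0.0, -0.0009], [4.3, 0.05, 0.06]]
```

The force has vanished above the locked height, so the cap is free. Lifting to about 50 mm above the mouth.

Call:
servo_tool(targets=[{"translation": [-0.008, 0, 0], "rot": [0, 0, 0]}, {"translation": [-0.018, 0, 0], "rot": [0, 0, 0]}, {"translation": [-0.03, 0, 0], "rot": [0, 0, 0]}, {"translation": [-0.043, 0, 0], "rot": [0, 0, 0]}, {"translation": [-0.055, 0, 0], "rot": [0, 0, 0]}])

```text
clock: 19.43
tcp_pos: [614.9, -53.9, 133.7]
orientation: [0.637, -0.306, 0.637, 0.306]
force: [0.8, -0.4, -0.4]
gripper_width: 0.619
```

Call:
servo_tool(targets=[{"translation": [-0.006, 0, 0], "rot": [0, 0, 0]}, {"translation": [-0.01, 0, 0], "rot": [0, 0, 0]}, {"translation": [-0.012, 0, 0], "rot": [0, 0, 0]}, {"translation": [-0.012, 0, 0], "rot": [0, 0, 0]}, {"translation": [-0.012, 0, 0], "rot": [0, 0, 0]}])

```text
clock: 19.85
tcp_pos: [614.7, -54.2, 143.7]
orientation: [0.637, -0.306, 0.638, 0.306]
force: [-0.4, -0.4, -0.2]
gripper_width: 0.619
```

Call:
servo_tool(targets=[{"translation": [0, 0, 0], "rot": [0, 0, 0]}, {"translation": [0, 0, 0], "rot": [0, 0, 0]}, {"translation": [0, 0, 0], "rot": [0, 0, 0]}, {"translation": [0, 0, 0], "rot": [0, 0, 0]}, {"translation": [0, 0, 0], "rot": [0, 0, 0]}])

```text
clock: 20.27
tcp_pos: [614.9, -54.2, 144.0]
orientation: [0.637, -0.306, 0.638, 0.306]
force: [0.0, 0.8, -1.3]
gripper_width: 0.62
```

```bash
python3 - <<'E'
from h import *
snap('scene','s14'); s=bot.get_state();print(s['force'],s['gripper_width'],np.abs(s['joint_velocities']).max());to(615,-55,146)
print([proj('s14',(615,-55,z)).round() for z in (134,184,218)])
E
```

```text
[ 0.12709626  0.54548723 -0.20605419] 0.6174502535010026 0.0033120794592016375
tcp [615.  -54.3 144.1] F [ 0.1  0.5 -0.2] t 20.3167 q [-0.2   0.29  0.27  1.56 -0.   -1.09] yaw 141.3 -> [[-0.0019, -0.0005, -0.0006]]
[array([272., 264.]), array([271., 242.]), array([270., 226.])]
```

View pics/s14.png

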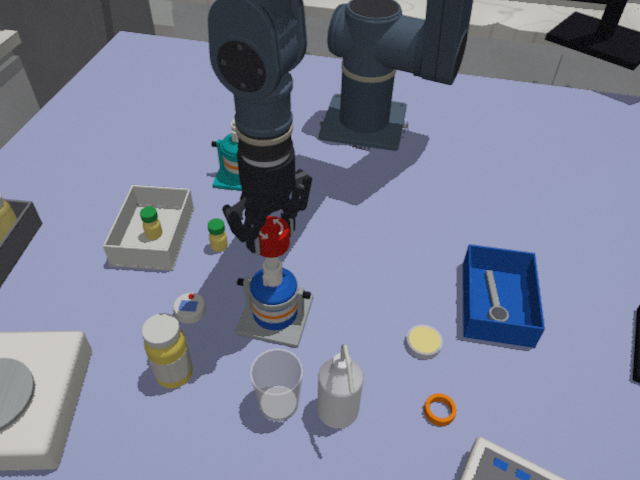

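The scene shows the cap held upright above the bare neck, its lower edge at (272,254). The jar is upright in the white tub at (150,223), the spoon is in the blue tub at (497,297), and the bystanders haven't moved.

```bash
python3 -c "
from bench import bot
print(bot.sign_off())"
```

```text
the job is handed in; nothing more can be done
None
```

The job is done and handed in at about 20 s of the 70 s allowed. Sign-off gives no verdict.

- **Spoon and jar:** The spoon lies flat in the blue tub. The jar stands upright in the white tub at about (482, -339) mm, near its centre.
- **Cap:** I pressed it about 6 mm at 11–13 N, turned it about 74° counter-clockwise and lifted it off. It is still held, with its underside about 48 mm above the mouth. That height comes from the TCP travel and assumes no slip in the grip.
- **Last checks:** The arm was still and the grip opening matched the cap. In the last scene picture the cap looks upright over the neck, and the bystanders look unmoved.
- **What disagreed:** The real fingertips sit about 40 mm behind the reported TCP. Because of that my first spoon grasp closed in the air above it; nothing was touched. I measured the offset from the cameras and allowed for it in every later grasp. The two-view height of the cap top came out about 6–11 mm below the stated 145 mm, so I used the stated height, and the press force agreed with it.
- **Pictures:** I viewed 12, more than the planned 8 but within the limit.

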